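Carry the tote of brass rivet dies to the marble slab

TASK

Pick up the light wooden tote that holds the two loose brass rivet dies (not the blue tote), carry it level so that neither die falls out, and set it down gently, not dropped, in the middle of the white marble slab. Let go of it and leave it standing there with both dies still inside.

Things in the scene. Friction and masses are not known exactly. Their poses are not given: they have to be found in the camera images.
- tote: Light wooden open tray, black-lined, 130 (x) by 90 mm (y), 0.2-0.35 kg, loose on the bench. Origin: centre of its underside. Walls 18 mm high, 6 thick; floor 6 thick. End gables 8 mm thick, 30 wide, rise to 90 mm at x = -61 and 61. A flat handle bar joins them over the middle, along x: 114 mm long, 14 thick (y), 70 to 90 mm above the underside; grip it across y. Not the blue tote of the same size.
- die_a: Brass rivet-setting die lying loose in the light tote, on its +y side at the start: a stepped round puck, 24 mm diameter foot, 16 mm tall, 40 g. Origin: centre of its underside, z up when it stands.
- die_b: Second, identical brass die, lying loose in the light tote, on its -y side at the start. Origin: centre of its underside.
- slab: White marble setting slab fixed on the bench, 200 mm (its x) by 180 mm (its y) by 20 mm thick. Origin: centre of its underside, on the bench top, so its upper face is 20 mm above the origin. A green cutting board of the same size lies on the other side of the bench: not that one.

How it is judged:
By the outcome, as a careful person would: the job done as asked, in the order asked, and still so for the second after the job is handed in, with the robot touching nothing.
It also fails if it takes over 43 s, if anything falls off the work surface, if the arm or the gripper's body presses on something with over 40 N, if the wrist force passes 120 N, or if a joint passes its speed limit or range.

ROBOT

A 6-joint arm with a two-finger parallel gripper is mounted at the origin on the work surface. World frame = base frame: x ahead of the robot, y to its left, z up, the work surface at z = 0. Lengths are in mm, angles in degrees, forces in N, time in s.
With the tool pointing down it reaches from about 325 to 775 mm from the base axis. Payload 9.3 kg.
Tool frame: the origin (TCP) lies on the centre line of the jaws, within the pads' length; the fingertips stand 11 mm ahead of it and the grasp point (between the pads) lies 8 mm behind it (finger_overhang is the distance from the TCP to the fingertips, in mm); z points along the fingers, y is the line along which they close (so a half turn about z gives the same grasp; the last joint's range is limited). The gripper opens to 85 mm and grips with 20 to 120 N. Pads are 22 mm wide; open, the fingers measure 114 mm over their backs; the gripper's body (76 mm by 85 mm) begins 54 mm behind the grasp point. The pads swing forward as they close: fully open they stand 13 mm farther back than shut.
Start: joints at [-77.556, 14.817, 1.232, 76.415, 0, 81.257], TCP at [198.779, -512.819, 242.279] pointing down, gripper open.
Joint ranges: [-174.27, 174.27], [-52.1, 104.24], [-59.71, 78.15], [-110.17, 111.67], [-87.03, 83.33], [-180, 180]. Speed limits (degrees/s): [127.2, 127.2, 159.86, 180, 180, 180].

INTERFACE

Orientations are given as a 3x3 rotation matrix whose columns are the frame's x, y, z axes.
In Python, from cell import * gives the robot as it stands. The module is installed in compiled form; this text tells all that it offers.
- The arm moves only by the shell command python3 -m creep 'ROWS' [OPENING]. ROWS is JSON, a list of rows, each a list of 6 numbers: the shift along the world's x, y, z in units of 25 mm (1.0 is 25 mm), then the turn, a rotation vector about the world's x, y, z in units of 8 degrees (1.0 is 8 degrees). In form: [[x, y, z, wx, wy, wz], ...]. A call has 1 to 5 rows; each row is the pose to reach, as a shift and turn from the pose commanded when the call began; what a row does not reach only later rows make up. A row lasts 1/10 s, in which the tool goes at most 50 mm and 8.59 degrees, less where a joint would pass 70% of its speed; a pose out of reach is approached as far as the arm can. A call with a gripper value outside its range is refused whole. OPENING is the finger opening in mm, from 0 to 85.4, set as the call begins (- or left out, the last holds). The fingers move at their own pace and stop on an object; the grip force is fixed at half the most. Time passes only in rows, so rows that repeat a pose let the fingers close. It gives the time, the measured TCP pose, the force, the opening and the grip force at its end, in the units of the state.
- get_obs(): the state, without advancing time (a new reading comes with each control period).
- snapshot(name): name is "scene" or "top" or "wrist"; returns the picture (400x640x3 uint8, red, green, blue); there is no depth.
- camera_info(name): a dict with "intrinsics" (3x3 intrinsics, pixels), "xyz" and "orientation" of the camera in the world; the wrist camera has in their place "tool_from_camera" (4x4, takes a point from camera to tool coordinates, whose origin is the TCP and whose axes are the flange's). Camera axes: x right, y down, z forward; pixel columns grow to the right and rows downward; lengths in mm; the calibration is good to about 2 mm. A picture is of the moment at which its call begins: read the wrist's pose just before it. camera_info takes no time and is no camera call.
- close_job(): hands the job in; it is judged then, once.
The state is a dict: "time": time; "qpos": joint angles; "joint_velocities": joint speeds; "effort": joint torques, N m; "tcp_pos": TCP position; "tcp_rot": TCP orientation; "force": force on the tool from outside, world axes, zero at the start; "moment": the same for the moment, N m; "grip_width": finger opening in mm; "finger_force": force on a finger pad.
Only numpy, scipy, OpenCV 4.12 (cv2) and the standard library are available. Lean on these libraries where they do the work, as an engineer would, in place of code of your own. Each camera call takes 0.05 s, during which the arm holds its last target. There are 200 camera calls.

## Working session

There is one attempt and no reset: what is moved stays moved. The work goes in short steps, Python scripts to look and compute and a shell command to move; the robot and the scene stay as the last step left them, time stands still between calls to the robot, and variables do not carry over. Pictures are saved under pics/ and viewed, at most 10 in all, crops included, and the job is handed in when it is done.

```bash
mkdir -p pics; python3 - <<'E'
from cell import *
import cv2,numpy as np
for n in ["scene","top"]:
    cv2.imwrite(f"pics/{n}0.png",snapshot(n)[...,::-1])
    c=camera_info(n);print(n,c)
o=get_obs();print(o["time"],o["tcp_pos"],o["tcp_rot"],o["grip_width"])
E
```

```text
scene {'intrinsics': array([[373.51806242,   0.        , 318.99293959],
       [  0.        , 373.51806242, 200.89706771],
       [  0.        ,   0.        ,   1.        ]]), 'xyz': array([ 900.7655134 , -576.77503227,  481.84114535]), 'orientation': array([[ 0.85881673,  0.26121779, -0.44068026],
       [ 0.51216448, -0.45631653,  0.72764192],
       [-0.01101667, -0.85061183, -0.52567875]])}
top {'intrinsics': array([[491.96193343,   0.        , 318.28218825],
       [  0.        , 491.96193343, 197.35918089],
       [  0.        ,   0.        ,   1.        ]]), 'xyz': array([ 328.42881999,   -7.46167518, 1197.56113427]), 'orientation': array([[-0.0199533 , -0.98334982,  0.18062394],
       [-0.99975049,  0.02143836,  0.00627321],
       [-0.01004105, -0.1804537 , -0.98353223]])}
0.1 [ 198.73866346 -512.59677602  241.73224757] [[ 9.32396032e-01  3.61438214e-01 -2.41059611e-04]
 [ 3.61438244e-01 -9.32395341e-01  1.15035996e-03]
 [ 1.91021191e-04 -1.15971922e-03 -9.99999309e-01]] 85.65056787637448
```

View pics/scene0.png

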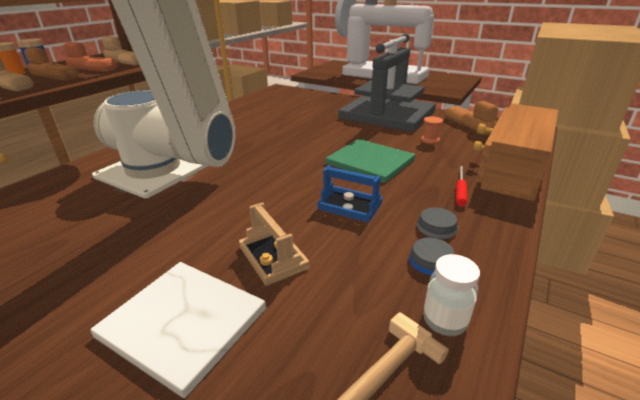

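View pics/top0.png

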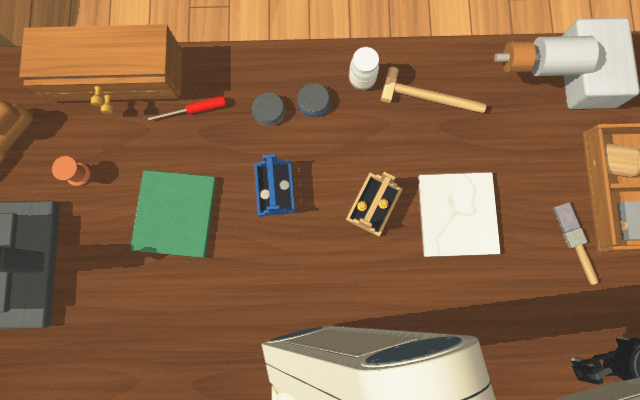

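The light tote is at about (375,203) in top and (272,245) in scene. The slab is at (459,214) in top and (181,322) in scene. I'll enlarge both to read the corners.

```bash
python3 - <<'E'
import cv2,numpy as np
t=cv2.imread("pics/top0.png");s=cv2.imread("pics/scene0.png")
a=cv2.resize(t[160:250,335:425],None,fx=4.4,fy=4.4,interpolation=cv2.INTER_CUBIC)
b=cv2.resize(s[195:285,228:318],None,fx=4.4,fy=4.4,interpolation=cv2.INTER_CUBIC)
im=np.hstack([a,b])
for k in range(0,90,10):
    for ox,x0 in((0,335),(396,228)):
        x=int(ox+k*4.4);cv2.line(im,(x,0),(x,6),(0,255,255),1);cv2.putText(im,str(x0+k),(x,16),0,.35,(0,255,255),1)
    for ox,y0 in((0,160),(396,195)):
        y=int(k*4.4);cv2.line(im,(ox,y),(ox+6,y),(0,255,255),1);cv2.putText(im,str(y0+k),(ox+8,y+4),0,.35,(0,255,255),1)
cv2.imwrite("pics/crop.png",im)
E
```

```text
(no output)
```

View pics/crop.png

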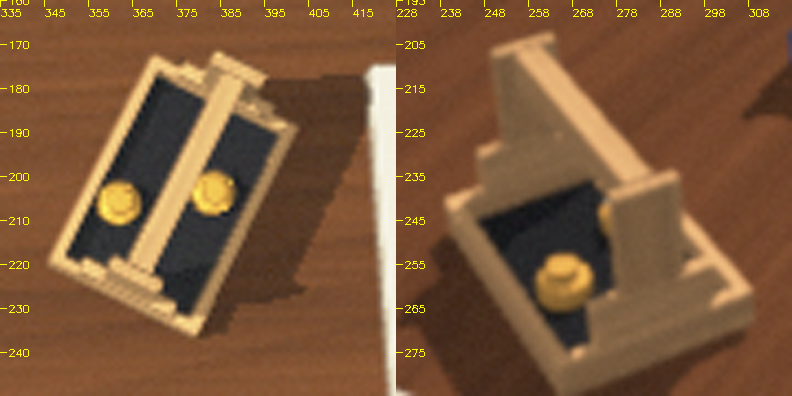

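```bash
cat > h.py <<'E'
import numpy as np
from cell import camera_info
def ray(n,p):
    c=camera_info(n);K=np.array(c["intrinsics"]);d=np.array(c["orientation"])@np.linalg.inv(K)@[p[0],p[1],1]
    return np.array(c["xyz"]),d/np.linalg.norm(d)
def tri(*r):
    A=0;b=0
    for c,d in r:
        M=np.eye(3)-np.outer(d,d);A=A+M;b=b+M@c
    x=np.linalg.solve(A,b);return x,[round(float(np.linalg.norm((np.eye(3)-np.outer(d,d))@(x-c))),1) for c,d in r]
def onz(r,z):
    c,d=r;return c+d*(z-c[2])/d[2]
E
python3 - <<'E'
from h import *
import cv2
np.set_printoptions(precision=1,suppress=True)
T=lambda x,y:(335+x/4.4,160+y/4.4); S=lambda x,y:(228+(x-396)/4.4,195+y/4.4)
for nm,t,s in [("gable near",(239,70),(647,181)),("gable far",(136,274),(524,43)),("rim right-low",(297,127),(750,297)),("rim up-left/near",(155,60),(562,385)),("rim l",(50,263),(452,205))]:
    print(nm,tri(ray("top",T(*t)),ray("scene",S(*s))),onz(ray("top",T(*t)),90 if 'gab' in nm else 18))
print("4rim",np.mean([onz(ray("top",T(*t)),18) for t in [(155,60),(297,127),(197,333),(50,263)]],0))
def quad(n,lim):
    im=cv2.imread(f"pics/{n}0.png");m=(im.min(2)>(165)).astype(np.uint8);x0,x1,y0,y1=lim
    z=np.zeros_like(m);z[y0:y1,x0:x1]=m[y0:y1,x0:x1];z=cv2.morphologyEx(z,cv2.MORPH_CLOSE,np.ones((7,7)))
    c=max(cv2.findContours(z,0,2)[0],key=cv2.contourArea);h=cv2.convexHull(c)
    return cv2.approxPolyDP(h,6,True)[:,0]
print(quad("top",(410,510,165,265)).tolist(),quad("scene",(80,280,255,395)).tolist())
for t,s in [((420,175),(183,264)),((494,173),(97,328)),((499,254),(183,382)),((423,256),(265,309))]:
    print(onz(ray("top",t),20))
for t,s in [((420,175),(265,309)),((494,173),(183,382)),((499,254),(97,325)),((423,256),(183,264))]:
    print(tri(ray("top",t),ray("scene",s)))
E
```

```text
gable near (array([ 579.6, -164.2,   89.8]), [1.3, 1.3]) [ 578.5 -165.    90. ]
gable far (array([ 472.6, -106.8,   89.2]), [0.5, 0.5]) [ 472.1 -107.1   90. ]
rim right-low (array([ 589.9, -179. ,   39.7]), [40.0, 40.0]) [ 561.7 -205.9   18. ]
rim up-left/near (array([ 578.1, -161.4,   -7.3]), [41.8, 41.8]) [ 601.5 -128.7   18. ]
rim l (array([463.3, -98.2,   0.4]), [41.2, 41.2]) [488.5 -66.7  18. ]
4rim [ 525.  -136.7   18. ]
[[491, 173], [499, 253], [425, 256], [419, 176]] [[180, 262], [263, 301], [182, 389], [92, 330]]
[ 594.9 -250.1   20. ]
[ 595.9 -431.1   20. ]
[ 398.6 -426.3   20. ]
[ 397.6 -245.9   20. ]
(array([ 598.1, -253.5,    4.8]), [0.4, 0.4])
(array([ 595.5, -424.6,   30.3]), [3.3, 3.3])
(array([ 400.3, -423. ,   20.2]), [3.5, 3.5])
(array([ 398.2, -247.9,   10.3]), [0.0, 0.0])
```

```bash
python3 -m creep '[[0.4,0.5,0,0,0,0.6],[1.1,1.3,-0.1,0,0,1.5],[1.8,2.1,-0.2,0,0,2.5],[2.6,3.0,-0.3,0,0,3.5],[3.4,3.9,-0.4,0,0,4.5]]' 85
python3 -m creep '[[0.7,0.8,-0.1,0,0,1],[1.4,1.6,-0.2,0,0,2],[2.1,2.4,-0.3,0,0,3],[2.8,3.2,-0.4,0,0,4],[3.5,4.0,-0.5,0,0,5]]'
python3 -m creep '[[0.7,0.8,-0.1,0,0,1],[1.4,1.6,-0.2,0,0,2],[2.1,2.4,-0.3,0,0,3],[2.8,3.2,-0.4,0,0,4],[3.5,4.0,-0.5,0,0,5]]'
```

```text
time: 0.6
tcp_pos: [284.2, -414.3, 231.9]
tcp_rot: [[0.537, 0.843, -0.0], [0.843, -0.537, 0.001], [0.0, -0.001, -1.0]]
force: [-0.7, -0.2, -0.3]
grip_width: 85.2
finger_force: 0.0
time: 1.1
tcp_pos: [371.8, -314.3, 219.5]
tcp_rot: [[-0.131, 0.991, -0.0], [0.991, 0.131, 0.0], [0.0, -0.0, -1.0]]
force: [0.1, -1.3, -0.9]
grip_width: 85.2
finger_force: 0.0
time: 1.6
tcp_pos: [459.3, -214.3, 206.9]
tcp_rot: [[-0.737, 0.675, -0.0], [0.675, 0.737, 0.0], [0.001, -0.0, -1.0]]
force: [0.9, 0.2, -0.1]
grip_width: 85.1
finger_force: 0.0
```

```bash
python3 -m creep '[[0.7,0.8,-0.2,0,0,0.5],[1.4,1.6,-0.4,0,0,0.9],[2.0,2.4,-0.6,0,0,1.4],[2.5,2.9,-0.8,0,0,1.7],[2.65,3.13,-0.9,0,0,1.76]]'
python3 - <<'E'
from cell import *
import cv2
o=get_obs();im=snapshot("wrist");cv2.imwrite("pics/w1.png",im[...,::-1])
print(o["tcp_pos"],o["tcp_rot"],camera_info("wrist"))
E
```

```text
time: 2.1
tcp_pos: [525.6, -135.8, 183.9]
tcp_rot: [[-0.878, 0.479, -0.001], [0.479, 0.878, 0.001], [0.001, 0.0, -1.0]]
force: [-0.3, -0.6, 0.1]
grip_width: 84.6
finger_force: 0.0
[ 525.59823677 -135.84079272  183.90455118] [[-8.78039812e-01  4.78586477e-01 -1.03506493e-03]
 [ 4.78586080e-01  8.78040421e-01  6.18885941e-04]
 [ 1.20501929e-03  4.80388307e-05 -9.99999273e-01]] {'intrinsics': array([[301.60552319,   0.        , 315.66709893],
       [  0.        , 301.60552319, 194.41466903],
       [  0.        ,   0.        ,   1.        ]]), 'tool_from_camera': array([[ 1.10194219e-03, -9.45075544e-01, -3.26850122e-01,
         8.44561832e+01],
       [ 9.99998831e-01,  6.94908378e-04,  1.36209215e-03,
         2.23392834e-01],
       [-1.06014909e-03, -3.26851241e-01,  9.45075205e-01,
        -1.32134226e+02],
       [ 0.00000000e+00,  0.00000000e+00,  0.00000000e+00,
         1.00000000e+00]])}
```

View pics/w1.png

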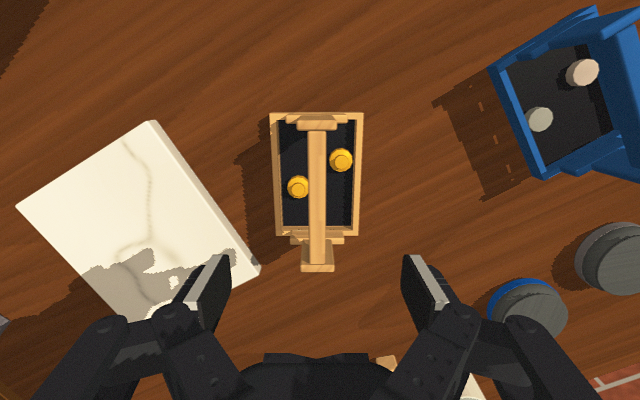

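The wrist view shows the handle running upright at u≈317, with gable tops at (317,122) and (318,257), and both dies inside. I'll convert these to positions.

```bash
python3 - <<'E'
from h import *
from cell import get_obs
o=get_obs();c=camera_info("wrist");R=np.array(o["tcp_rot"]);M=np.array(c["tool_from_camera"]);K=np.array(c["intrinsics"])
P=[]
for p in [(317,122),(318,257),(317,190)]:
    d=R@M[:3,:3]@np.linalg.inv(K)@[*p,1];c0=np.array(o["tcp_pos"])+R@M[:3,3]
    P.append(onz((c0,d),90));print(P[-1],R.T@(P[-1]-o["tcp_pos"]))
m=(P[0]+P[1])/2;v=P[1]-P[0];print(m,np.linalg.norm(v),np.degrees(np.arctan2(v[1],v[0])))
E
```

```text
[ 471.21685886 -104.41238528   90.        ] [62.39309201  1.46294931 93.83828442]
[ 570.53673367 -157.3448557    90.        ] [-50.14558624   2.60197803  93.65809542]
[ 517.24997872 -129.3957447    90.        ] [10.0176048   1.59588021 93.75437381]
[ 520.87679626 -130.87862049   90.        ] 112.54458653026067 -28.055359147383182
```

```bash
python3 -m creep '[[0.03,0.06,-0.8,0,0,0],[0.03,0.06,-1.8,0,0,0],[0.03,0.06,-2.8,0,0,0],[0.03,0.06,-3.4,0,0,0],[0.03,0.06,-3.7,0,0,0]]'
python3 -m creep '[[0,0,-0.3,0,0,0],[0,0,-0.6,0,0,0],[0,0,-0.75,0,0,0],[0,0,-0.78,0,0,0]]' 50
python3 -m creep '[[0,0,0,0,0,0],[0,0,0,0,0,0],[0,0,0,0,0,0],[0,0,0,0,0,0]]' 24
```

```text
time: 2.65
tcp_pos: [524.6, -136.0, 91.0]
tcp_rot: [[-0.876, 0.482, -0.002], [0.482, 0.876, 0.001], [0.002, -0.0, -1.0]]
force: [-0.5, -0.0, 0.2]
grip_width: 85.2
finger_force: 0.0
time: 3.05
tcp_pos: [525.7, -135.6, 72.6]
tcp_rot: [[-0.877, 0.481, -0.0], [0.481, 0.877, 0.0], [0.0, -0.0, -1.0]]
force: [0.6, 0.5, -0.9]
grip_width: 50.3
finger_force: 0.0
time: 3.45
tcp_pos: [525.9, -135.6, 73.0]
tcp_rot: [[-0.877, 0.481, 0.0], [0.481, 0.877, -0.0], [-0.0, 0.0, -1.0]]
force: [-0.1, -0.5, 0.1]
grip_width: 24.1
finger_force: 0.0
```

```bash
python3 -m creep '[[0,0,0,0,0,0],[0,0,0,0,0,0],[0,0,0,0,0,0]]' 17
python3 -m creep '[[0,0,0,0,0,0],[0,0,0,0,0,0],[0,0,0,0,0,0],[0,0,0,0,0,0]]' 4
python3 - <<'E'
from cell import *
import cv2
im=snapshot("scene");a=cv2.resize(im[150:300,180:380,::-1],None,fx=4,fy=4)
cv2.imwrite("pics/g.png",cv2.resize(a,(800,600)))
print(get_obs()["force"],get_obs()["finger_force"])
E
```

```text
time: 3.75
tcp_pos: [525.8, -135.6, 72.8]
tcp_rot: [[-0.877, 0.481, 0.0], [0.481, 0.877, -0.0], [-0.0, -0.0, -1.0]]
force: [0.1, 0.1, -0.2]
grip_width: 16.9
finger_force: 0.0
time: 4.15
tcp_pos: [525.8, -135.6, 72.9]
tcp_rot: [[-0.877, 0.481, 0.0], [0.481, 0.877, -0.0], [-0.0, -0.0, -1.0]]
force: [-1.2, -0.5, 3.4]
grip_width: 13.1
finger_force: 59.5
[-1.65133062 -0.29454706  3.89929867] 59.51803743839264
```

View pics/g.png

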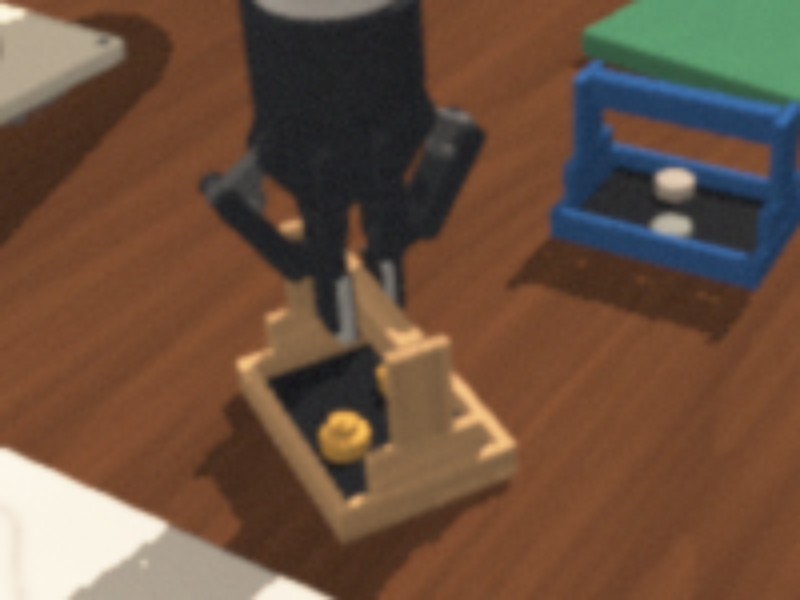

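The jaws hold the bar near mid-length at 13.1 mm and 59.5 N, with the dies inside. Next I lift gently.

```bash
python3 -m creep '[[0,0,0.06,0,0,0],[0,0,0.2,0,0,0],[0,0,0.4,0,0,0],[0,0,0.65,0,0,0],[0,0,0.95,0,0,0]]'
python3 -m creep '[[0,0,0.35,0,0,0],[0,0,0.7,0,0,0],[0,0,0.95,0,0,0],[0,0,1.1,0,0,0],[0,0,1.15,0,0,0]]'
python3 - <<'E'
from cell import *
import cv2
o=get_obs();print(o["force"],o["moment"])
im=snapshot("scene");cv2.imwrite("pics/l.png",cv2.resize(im[120:300,180:380,::-1],(660,594)))
E
```

```text
time: 4.7
tcp_pos: [525.7, -135.5, 97.0]
tcp_rot: [[-0.877, 0.481, -0.0], [0.481, 0.877, 0.0], [0.0, -0.0, -1.0]]
force: [-0.3, -0.1, -4.4]
grip_width: 13.2
finger_force: 58.5
time: 5.2
tcp_pos: [525.9, -135.6, 125.8]
tcp_rot: [[-0.877, 0.481, 0.001], [0.481, 0.877, -0.0], [-0.001, 0.0, -1.0]]
force: [-0.7, -0.5, -3.9]
grip_width: 12.7
finger_force: 58.5
[-0.68454523 -0.51140939 -3.8899488 ] [ 0.02983435  0.03171785 -0.01741327]
```

View pics/l.png

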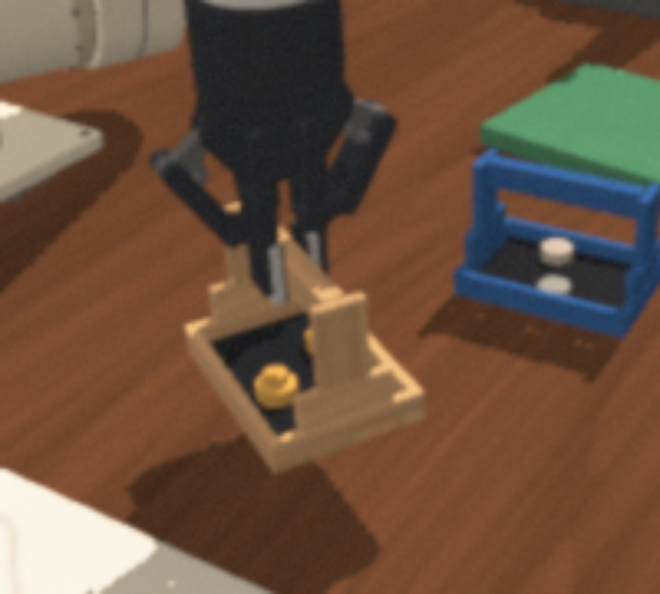

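Lifted level, with both dies inside. Carry it across.

```bash
python3 -m creep '[[-0.01,-0.1,0,0,0,0],[-0.04,-0.3,0,0,0,0],[-0.09,-0.6,0,0,0,0],[-0.14,-1.0,0,0,0,0],[-0.21,-1.5,0,0,0,0]]'
python3 -m creep '[[-0.09,-0.6,0,0,0,0],[-0.17,-1.2,0,0,0,0],[-0.26,-1.8,0,0,0,0],[-0.34,-2.4,0,0,0,0],[-0.43,-3.0,0,0,0,0]]'
python3 -m creep '[[-0.09,-0.6,0,0,0,0],[-0.17,-1.2,0,0,0,0],[-0.26,-1.8,0,0,0,0],[-0.34,-2.4,0,0,0,0],[-0.41,-2.85,0,0,0,0]]'
python3 -m creep '[[-0.05,-0.35,0,0,0,0],[-0.08,-0.57,0,0,0,0],[-0.1,-0.7,0,0,0,0],[-0.1,-0.74,0,0,0,0],[-0.1,-0.75,0,0,0,0]]'
python3 - <<'E'
from cell import *
import cv2
im=snapshot("top");cv2.imwrite("pics/t1.png",cv2.resize(im[160:270,395:525,::-1],(780,660))[:600])
E
```

```text
time: 5.75
tcp_pos: [520.4, -174.0, 125.2]
tcp_rot: [[-0.877, 0.481, -0.0], [0.481, 0.877, -0.0], [0.0, -0.0, -1.0]]
force: [0.4, -0.3, -3.1]
grip_width: 13.3
finger_force: 58.5
time: 6.25
tcp_pos: [509.5, -249.6, 125.3]
tcp_rot: [[-0.877, 0.481, 0.0], [0.481, 0.877, -0.0], [-0.0, -0.0, -1.0]]
force: [-0.1, -0.3, -3.6]
grip_width: 12.8
finger_force: 58.5
time: 6.75
tcp_pos: [499.4, -320.8, 125.2]
tcp_rot: [[-0.877, 0.481, 0.0], [0.481, 0.877, -0.0], [-0.0, -0.0, -1.0]]
force: [-0.2, 0.4, -3.9]
grip_width: 13.1
finger_force: 58.5
time: 7.25
tcp_pos: [497.1, -337.8, 125.3]
tcp_rot: [[-0.877, 0.481, -0.0], [0.481, 0.877, 0.0], [0.0, 0.0, -1.0]]
force: [-0.2, -0.2, -3.4]
grip_width: 13.3
finger_force: 58.5
```

View pics/t1.png

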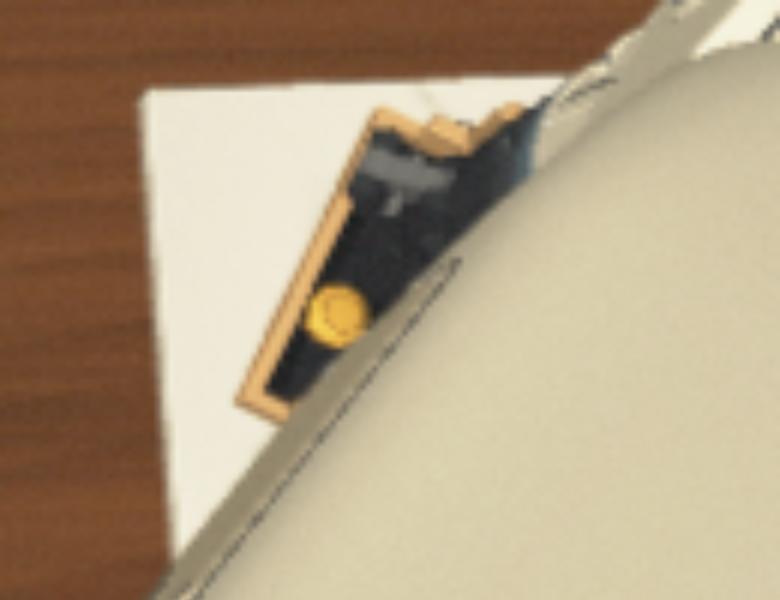

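The tote is centred over the slab and the die on the +y side is visible; the arm hides the rest. Lower it, expecting contact near TCP z ≈ 93.

```bash
python3 -m creep '[[0,0,-0.1,0,0,0],[0,0,-0.35,0,0,0],[0,0,-0.65,0,0,0],[0,0,-0.9,0,0,0],[0,0,-1.06,0,0,0]]'
python3 -m creep '[[0,0,-0.05,0,0,0],[0,0,-0.09,0,0,0],[0,0,-0.12,0,0,0],[0,0,-0.15,0,0,0],[0,0,-0.18,0,0,0]]'
python3 -m creep '[[0,0,-0.03,0,0,0],[0,0,-0.05,0,0,0],[0,0,-0.05,0,0,0]]'
```

```text
time: 7.8
tcp_pos: [496.8, -337.8, 97.7]
tcp_rot: [[-0.877, 0.481, -0.001], [0.481, 0.877, 0.001], [0.001, 0.0, -1.0]]
force: [0.1, 1.1, -3.9]
grip_width: 12.9
finger_force: 58.5
time: 8.3
tcp_pos: [497.1, -338.1, 94.4]
tcp_rot: [[-0.877, 0.481, 0.0], [0.481, 0.877, -0.0], [-0.0, -0.0, -1.0]]
force: [0.3, 0.3, -3.5]
grip_width: 12.5
finger_force: 58.5
time: 8.6
tcp_pos: [497.0, -338.1, 93.0]
tcp_rot: [[-0.877, 0.481, 0.0], [0.481, 0.877, 0.0], [0.0, 0.0, -1.0]]
force: [0.3, 0.5, -4.6]
grip_width: 13.2
finger_force: 58.5
```

```bash
python3 -m creep '[[0,0,-0.02,0,0,0],[0,0,-0.03,0,0,0],[0,0,-0.03,0,0,0]]'
```

```text
time: 8.9
tcp_pos: [497.1, -338.1, 93.0]
tcp_rot: [[-0.877, 0.481, 0.001], [0.481, 0.877, -0.001], [-0.001, -0.0, -1.0]]
force: [-2.5, 2.9, 4.8]
grip_width: 12.8
finger_force: 59.8
```

Contact: the force went from -4 to +5 N. Release and back off.

```bash
python3 -m creep '[[0,0,0,0,0,0],[0,0,0,0,0,0],[0,0,0,0,0,0]]' 17
python3 -m creep '[[0,0,0,0,0,0],[0,0,0,0,0,0],[0,0,0,0,0,0],[0,0,0,0,0,0]]' 45
python3 -m creep '[[0,0,0.3,0,0,0],[0,0,0.9,0,0,0],[0,0,1.7,0,0,0],[0,0,2.5,0,0,0],[0,0,3.3,0,0,0]]'
python3 -m creep '[[-0.3,0.6,0.8,0,0,0],[-0.8,1.6,1.4,0,0,0],[-1.3,2.8,1.8,0,0,0],[-1.6,3.8,2,0,0,0],[-1.7,4.4,2,0,0,0]]'
python3 -m creep '[[-0.3,1,0,0,0,0],[-0.7,2.3,0,0,0,0],[-1,3.6,0,0,0,0],[-1.2,4.4,0,0,0,0],[-1.2,4.8,0,0,0,0]]'
python3 - <<'E'
from cell import *
import cv2,numpy as np
a=cv2.resize(snapshot("top")[160:270,395:515,::-1],(400,366));b=cv2.resize(snapshot("scene")[220:400,80:280,::-1],(400,366))
cv2.imwrite("pics/f.png",np.hstack([a,b]))
E
```

```text
time: 9.2
tcp_pos: [497.2, -338.2, 92.2]
tcp_rot: [[-0.877, 0.481, 0.0], [0.481, 0.877, -0.0], [-0.0, -0.0, -1.0]]
force: [-0.4, -0.1, 0.9]
grip_width: 17.3
finger_force: 0.0
time: 9.6
tcp_pos: [497.0, -338.1, 92.3]
tcp_rot: [[-0.877, 0.481, 0.0], [0.481, 0.877, -0.0], [-0.0, -0.0, -1.0]]
force: [0.4, 0.3, 0.7]
grip_width: 45.3
finger_force: 0.0
time: 10.1
tcp_pos: [497.0, -338.1, 176.2]
tcp_rot: [[-0.877, 0.481, 0.0], [0.481, 0.877, -0.0], [-0.0, -0.0, -1.0]]
force: [-0.1, -0.9, -0.7]
grip_width: 45.0
finger_force: 0.0
time: 10.6
tcp_pos: [454.1, -226.7, 226.4]
tcp_rot: [[-0.877, 0.48, 0.002], [0.48, 0.877, -0.001], [-0.002, -0.0, -1.0]]
force: [0.6, -0.6, -0.4]
grip_width: 45.3
finger_force: 0.0
time: 11.1
tcp_pos: [424.2, -106.7, 225.0]
tcp_rot: [[-0.877, 0.48, 0.0], [0.48, 0.877, -0.0], [-0.0, 0.0, -1.0]]
force: [-0.2, 0.4, 0.2]
grip_width: 44.8
finger_force: 0.0
```

View pics/f.png

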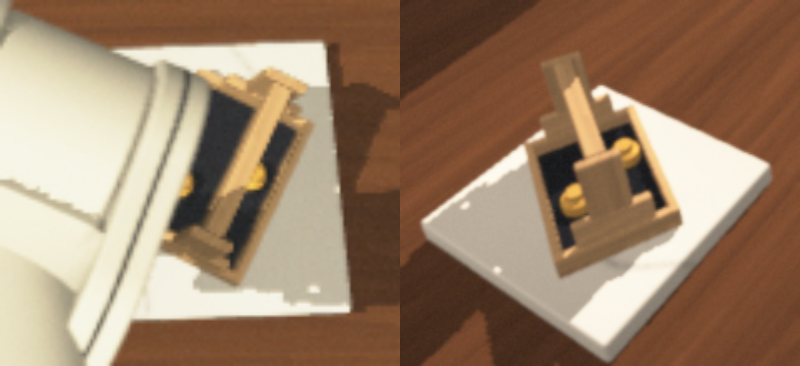

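Both dies are inside and the tote stands on the slab. One last check on its centring: bar ends in the top view are at px (481,184) and (456,234).

```bash
python3 - <<'E'
from h import *
a=onz(ray("top",(481.1,184)),110);b=onz(ray("top",(455.9,234.1)),110);print(a,b,(a+b)/2,np.linalg.norm(a-b))
c=[onz(ray("top",p),20) for p in [(420,175),(494,173),(499,254),(423,256)]];print(np.mean(c,0))
E
```

```text
[ 550.73895024 -367.61643791  110.        ] [ 438.94907127 -303.10224661  110.        ] [ 494.84401075 -335.35934226  110.        ] 129.06997296132042
[ 496.75821116 -338.34901056   20.        ]
```

Centred to within about 4 mm, so I'll hand it in.

```bash
python3 -c "
from cell import *
print(close_job())"
```

```text
the job is handed in; nothing more can be done
None
```

The light wooden tote stands within about 4 mm of the centre of the white marble slab, with both brass dies inside and the gripper clear; the job was handed in at about 11 s.

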